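# Open the soldering bench's extractor gate fully and start the fan

## Robot

A 7-joint arm with a two-finger parallel gripper is mounted at the origin on the work surface. World frame = base frame: x ahead of the robot, y to its left, z up, the work surface at z = 0. Lengths are in m, angles in degrees, forces in N, time in s.
With the tool pointing down it reaches from about 0.425 to 0.95 m from the base axis. Payload 4.7 kg.
Tool frame: the origin (TCP) lies midway between the tips of the shut fingers; the grasp point (between the pads) lies 19 mm behind it; z points along the fingers, y is the line along which they close (so a half turn about z gives the same grasp; the last joint's range is limited). The gripper opens to 85 mm and grips with 20 to 120 N. Pads are 22 mm wide; open, the fingers measure 114 mm over their backs; the gripper's body (76 mm by 85 mm) begins 54 mm behind the grasp point. The pads swing forward as they close: fully open they stand 13 mm farther back than shut.
Start: joints at [-70.869, 26.849, -2.785, 87.806, 1.381, 65.374, -4.715], TCP at [0.24, 0.631, 0.231] pointing down, gripper open.
Joint ranges: [-148.3, 148.3], [-19.14, 114.17], [-79.39, 73.82], [5.75, 140.21], [-59.74, 239.74], [12.07, 113.84], [-152.46, 152.46]. Speed limits (degrees/s): [147.25, 147.25, 180, 180, 180, 180, 180].

## Interface

Orientations are given as [roll, pitch, yaw] about the fixed x, y, z axes, in that order (R = Rz(yaw) Ry(pitch) Rx(roll)).
In Python, from plant import env gives the robot as it stands.
- The arm moves only by the shell command python3 -m crank 'ROWS' [FORCE]. ROWS is JSON, a list of rows, each a list of 7 numbers: the turn, a rotation vector about the tool's x, y, z in rad, then the shift along the tool's x, y, z in cm, then the opening, from -1 (shut) to 1 (fully open), so that 0 is half open. A call has 1 to 8 rows; each row is the pose to reach, as a shift and turn from the pose commanded when the call began, along the tool's axes at that moment; what a row does not reach only later rows make up. A row lasts 1/8 s, in which the tool goes at most 62.5 mm and 10.7 degrees, less where a joint would pass 70% of its speed; a pose out of reach is approached as far as the arm can. A call with a gripper value outside its range is refused whole. The fingers move at their own pace and stop on an object; FORCE is the grip in N (left out, the last holds). Time passes only in rows, so rows that repeat a pose let the fingers close. It gives the time, the measured TCP pose, the force, the opening and the grip force at its end, in the units of the state.
- env.sense(): the state, without advancing time (a new reading comes with each control period).
- env.read_camera(name): name is "scene" or "side" or "wrist"; returns the picture (400x640x3 uint8, red, green, blue); there is no depth.
- env.camera_params(name): a dict with "vertical_fov" (degrees; the focal length in pixels is half the picture's height over the tangent of half this angle, whatever the lens; pixels are square), "cx", "cy" (the principal point, pixels), "eye" and "orientation" of the camera in the world. Camera axes: x right, y down, z forward; pixel columns grow to the right and rows downward; lengths in m; the calibration is good to about 2 mm. A picture is of the moment at which its call begins: read the wrist's pose just before it. camera_params takes no time and is no camera call; for the wrist camera it gives the pose at the moment of the call.
- env.finish_job(): hands the job in; it is judged then, once.
The state is a dict: "t": time; "joint_pos": joint angles; "joint_vel": joint speeds; "joint_torque": joint torques, N m; "eef_pos": TCP position; "ee_rot": TCP orientation; "contact_force": force on the tool from outside, world axes, zero at the start; "ft_torque": the same for the moment, N m; "grip_width": finger opening in m; "gripper_force": force on a finger pad.
Only numpy, scipy, OpenCV 4.12 (cv2) and the standard library are available. Lean on these libraries where they do the work, as an engineer would, in place of code of your own. Each camera call takes 0.05 s, during which the arm holds its last target. There are 200 camera calls.

## Task

Get the fume extraction ready for soldering: with a fingertip, push the gate lever on top of the grey extractor along its slot, through the click of the first detent and on to the second stop at the other end of the slot, where it must stay. Only then press the button on the small switch box fully in and let it come back out. Just push and press: do not take the lever between the fingers, and leave the dish, the jar, the tin and the soldering block where they stand.

Things in the scene. Friction and masses are not known exactly. Their poses are not given: they have to be found in the camera images.
- extractor: Grey steel fume extractor bolted to the bench: box 180 (x) by 220 (y) by 80 (z) mm, grille on its -x side, black hose stub on its +y side. Origin: centre of its underside, z up. Yaw within 40 degrees; left or right of the switch box. On its top the lever's slot runs along its y, at x = +35 mm; beside it short, middle and long ticks at y = -30, 0, +30 mm mark the lever's three places.
- lever_knob (a point): Centre of the lever's black rounded-box knob: 28 mm (extractor's x) by 16 mm (its y, the way it slides) by 28 mm high, centre 32 mm above the extractor's top (112 mm above the bench). A thin steel stem of 10 by 7 mm joins it to the slot below. Axes parallel to the extractor's; it moves along the extractor's +y.
- gate_lever (a joint): Lever travel along the extractor's +y, m: 0 = shut stop (start, short tick), 0.030 = first detent (half open), 0.060 = second, end stop (fully open, long tick). A spring detent holds it at each: about 6 N pushes it out of the shut stop, past 0.02 it drops into the first detent, about 6 N pushes it on, and past about 0.05 it is drawn to the end stop and stays.
- switch_box: Small aluminium box bolted to the bench, 90 (x) by 70 (y) by 45 (z) mm, with the fan's push button in the middle of its top. Origin: centre of its underside.
- fan_button_top (a point): Centre of the top face of the round grey button (28 mm across, in a black collar) on the switch box; pressed straight down. It moves down with the button.
- fan_button (a joint): How far the button is pressed, in m: 0 = out, 0.006 = fully in (about 5 N). It springs back when let go.
- dish: White ceramic dish with metal scraps, 90 mm across, 16 mm high, loose on the bench on the extractor's +x side. Leave alone. Origin: centre of its underside.
- flux_jar: Small jar with a lid, 44 mm across, 55 mm high, loose on the bench on the switch box's +x side. Leave alone. Origin: centre of its underside.
- tin: Small round metal tin, 40 mm across, 25 mm high, loose on top of the extractor near the edge at its -x side. Leave alone. Origin: centre of its underside.
- solder_block: Pale soldering block with a strip of silver on it, 150 by 100 by 30 mm, loose on the bench, to the robot's left. Leave alone. Origin: centre of its underside.
There are look-alikes about, which are no part of the job. There is more than one size of the switch_box; the job needs the middle-sized.

How it is judged:
By the outcome, as a careful person would: the job done as asked, in the order asked, and still so for the second after the job is handed in, with the robot touching nothing.
It also fails if it takes over 48 s, if anything falls off the work surface, if the arm or the gripper's body presses on something with over 40 N, if the wrist force passes 120 N, or if a joint passes its speed limit or range.

## Working session

There is one attempt and no reset: what is moved stays moved. The work goes in short steps, Python scripts to look and compute and a shell command to move; the robot and the scene stay as the last step left them, time stands still between calls to the robot, and variables do not carry over. Pictures are saved under pics/ and viewed, at most 10 in all, crops included, and the job is handed in when it is done.

```bash
mkdir -p pics; python3 - <<'E'
from plant import env
import cv2
for n in("scene","side"):
    cv2.imwrite(f"pics/{n}0.png",env.read_camera(n)[:,:,::-1]); print(n,env.camera_params(n))
s=env.sense();print(s['t'],s['eef_pos'],s['ee_rot'],s['grip_width'])
E
```

```text
scene {'vertical_fov': 54.199320968081274, 'cx': 319.07874941019327, 'cy': 202.37205992685983, 'eye': array([ 1.08731799, -0.47091248,  1.06674109]), 'orientation': array([-141.6285907 ,    0.95703262,   39.90529241])}
side {'vertical_fov': 47.86589619832719, 'cx': 317.2993074075921, 'cy': 185.6702118826701, 'eye': array([ 0.09741709, -0.73644419,  0.79322026]), 'orientation': array([-124.34140145,    0.60677847,  -29.40102849])}
0.1 [0.23935568 0.63057032 0.23033993] [-1.79896934e+02  5.12984500e-03  1.59216248e+02] 0.08531466873260654
```

View pics/scene0.png

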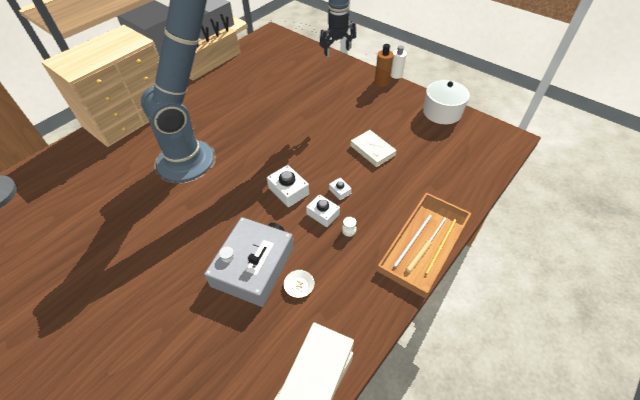

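View pics/side0.png

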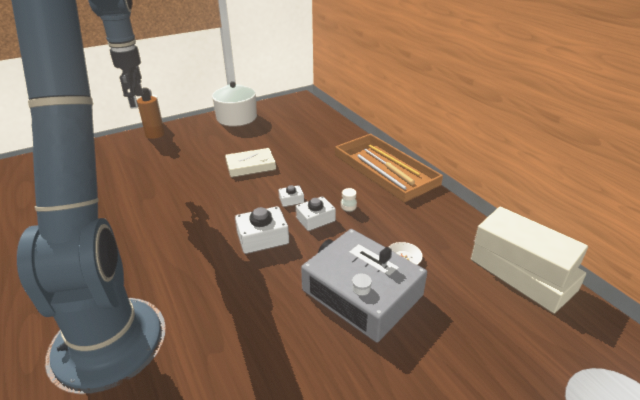

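Both views show the extractor (scene 250,260; side 365,280) and three switch boxes. The middle-sized one is at scene (323,210), side (316,212). I'll zoom in for accurate pixels.

```bash
python3 - <<'E'
import cv2,numpy as np
a=cv2.imread("pics/scene0.png")[160:310,200:370];b=cv2.imread("pics/side0.png")[175:345,280:440]
a=cv2.resize(a,None,fx=4,fy=4,interpolation=cv2.INTER_CUBIC)
b=cv2.resize(b,None,fx=3.5,fy=3.5,interpolation=cv2.INTER_CUBIC)
cv2.imwrite("pics/a.png",a);cv2.imwrite("pics/b.png",b);print(a.shape,b.shape)
E
```

```text
(600, 680, 3) (595, 560, 3)
```

View pics/a.png

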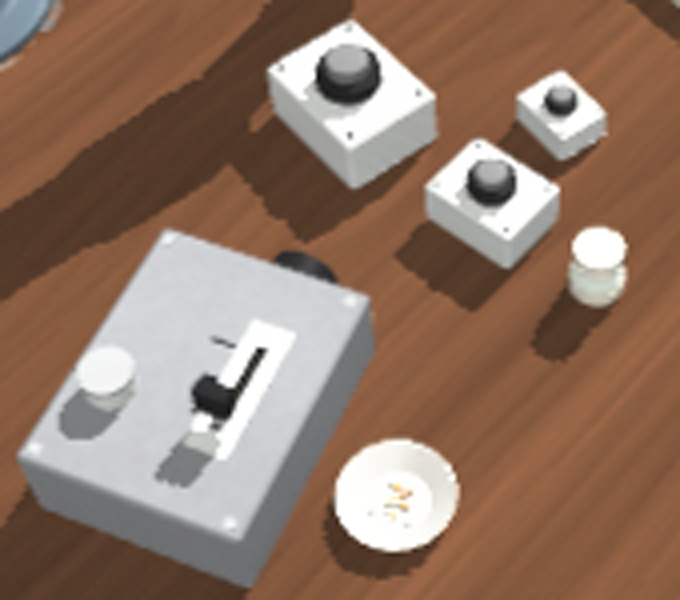

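View pics/b.png

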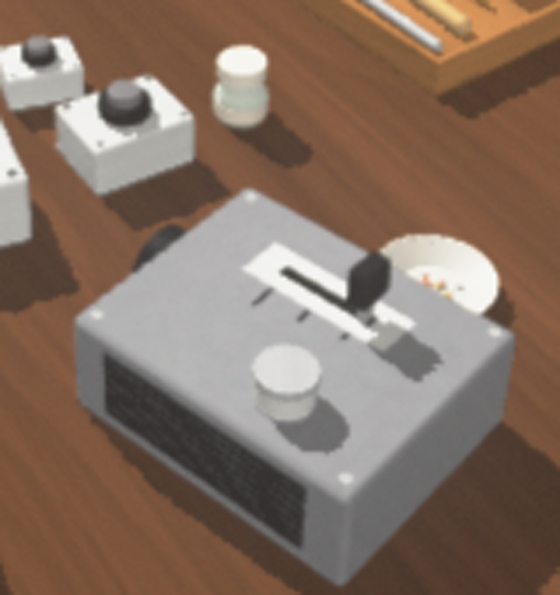

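Crops: the knob is at a(212,397) and b(369,281), the extractor's top screws are clear in both, and the lever sits at the short-tick end. The middle box's grey button is at a(491,173), b(124,92). Now I'll triangulate.

```bash
cat > h.py <<'E'
import numpy as np
from plant import env
from scipy.spatial.transform import Rotation as R
def ray(p,uv):
    f=200/np.tan(np.radians(p['vertical_fov']/2))
    d=R.from_euler('xyz',p['orientation'],degrees=True).apply([(uv[0]-p['cx'])/f,(uv[1]-p['cy'])/f,1])
    return np.array(p['eye']),d/np.linalg.norm(d)
def tri(rs):
    A=sum(np.eye(3)-np.outer(d,d) for e,d in rs);b=sum((np.eye(3)-np.outer(d,d))@e for e,d in rs)
    x=np.linalg.solve(A,b);return x,[np.linalg.norm(np.cross(x-e,d)) for e,d in rs]
def proj(p,X):
    f=200/np.tan(np.radians(p['vertical_fov']/2))
    c=R.from_euler('xyz',p['orientation'],degrees=True).inv().apply(np.array(X)-p['eye'])
    return f*c[0]/c[2]+p['cx'],f*c[1]/c[2]+p['cy']
E
python3 - <<'E'
from h import *
S,D=env.camera_params('scene'),env.camera_params('side')
P={'-x+y':((168,237),(96,315)),'+x+y':((351,299),(250,197)),'+x-y':((231,523),(495,332)),'-x-y':((36,448),(346,479)),
'knob':((212,397),(369,281)),'btn':((491,173),(124,91)),'jar':((599,247),(243,62)),'tin':((107,370),(286,370)),
'bigbtn':((349,63),None),'boxL':((425,185),(55,115)),'boxR':((559,183),(152,78)),'boxN':((509,235),(194,122)),'boxT':((479,140),None)}
Q={}
for k,(a,b) in P.items():
    if b is None: continue
    a=((a[0]+.5)/4-.5+200,(a[1]+.5)/4-.5+160); b=((b[0]+.5)/3.5-.5+280,(b[1]+.5)/3.5-.5+175)
    x,e=tri([ray(S,a),ray(D,b)]);Q[k]=x;print(k,x.round(4),np.round(e,4))
v=Q['+x+y']-Q['+x-y']+Q['-x+y']-Q['-x-y'];print('y axis yaw',np.degrees(np.arctan2(v[1],v[0])),np.linalg.norm(v)/2)
w=Q['+x+y']-Q['-x+y']+Q['+x-y']-Q['-x-y'];print('x yaw',np.degrees(np.arctan2(w[1],w[0])))
c=sum(Q[k] for k in['-x+y','+x+y','+x-y','-x-y'])/4;print('c',c)
t=np.radians(np.degrees(np.arctan2(w[1],w[0])));ex=np.array([np.cos(t),np.sin(t),0]);ey=np.array([-ex[1],ex[0],0])
print('knob pred',c+.035*ex-.03*ey+[0,0,.032])
E
```

```text
-x+y [ 0.4291 -0.0864  0.0823] [0.0002 0.0002]
+x+y [ 0.578  -0.0371  0.0805] [0.0007 0.0007]
+x-y [ 0.6395 -0.2243  0.0807] [0.0008 0.0008]
-x-y [ 0.4907 -0.2719  0.0802] [0.0007 0.0007]
knob [ 0.5758 -0.1741  0.1136] [0.0004 0.0004]
btn [0.5737 0.1345 0.0641] [0.0017 0.0017]
jar [0.6837 0.1356 0.0535] [0.0001 0.0001]
tin [ 0.4952 -0.2028  0.1028] [0.0008 0.0008]
boxL [0.5198 0.1173 0.0541] [0.022 0.022]
boxR [0.6161 0.17   0.043 ] [0.0025 0.0025]
boxN [0.6164 0.1042 0.0409] [0.0021 0.0021]
y axis yaw 108.28091380598866 0.19625243274435827
x yaw 18.02879944407269
c [ 0.53432257 -0.15490815  0.08092316]
knob pred [ 0.57688896 -0.17260286  0.11292316]
```

```bash
cat >> h.py <<'E'
def rel(pos,yaw):
    s=env.sense();r0=R.from_euler('xyz',s['ee_rot'],degrees=True)
    r=(r0.inv()*R.from_euler('xyz',[180,0,yaw],degrees=True)).as_rotvec()
    print('t',s['t'],s['eef_pos'].round(4),s['ee_rot'].round(2),'F',s['contact_force'].round(1))
    print('rot',r.round(3),'cm',(r0.inv().apply(np.array(pos)-s['eef_pos'])*100).round(2))
E
python3 -c "
from h import *
rel([0.5887,-0.2115,0.20],108)"
```

```text
t 0.1 [0.2394 0.6306 0.2303] [-1.7990e+02  1.0000e-02  1.5922e+02] F [ 0.2 -1.   0.6]
rot [-0.002  0.001  0.894] cm [-62.54 -66.33   3.16]
```

```bash
python3 -m crank '[[0,0,0.894,-62.5,-66.3,3,-1],[0,0,0.894,-62.5,-66.3,3,-1],[0,0,0.894,-62.5,-66.3,3,-1],[0,0,0.894,-62.5,-66.3,3,-1],[0,0,0.894,-62.5,-66.3,3,-1],[0,0,0.894,-62.5,-66.3,3,-1],[0,0,0.894,-62.5,-66.3,3,-1],[0,0,0.894,-62.5,-66.3,3,-1]]'
python3 -c "
from h import *
rel([0.5887,-0.2115,0.20],108)"
```

```text
t: 1.1
eef_pos: [0.4312, 0.1675, 0.2148]
ee_rot: [180.0, -0.0, 108.0]
contact_force: [0.9, 0.7, 0.5]
grip_width: -0.0001
gripper_force: 0.0
t 1.1 [0.4312 0.1675 0.2148] [ 1.7999e+02 -2.0000e-02  1.0801e+02] F [0.9 0.7 0.5]
rot [ 0. -0.  0.] cm [-40.92   3.26   1.47]
```

```bash
python3 -m crank '[[0,0,0,-40.9,3.3,1.5,-1],[0,0,0,-40.9,3.3,1.5,-1],[0,0,0,-40.9,3.3,1.5,-1],[0,0,0,-40.9,3.3,1.5,-1],[0,0,0,-40.9,3.3,1.5,-1],[0,0,0,-40.9,3.3,1.5,-1],[0,0,0,-40.9,3.3,1.5,-1],[0,0,0,-40.9,3.3,1.5,-1]]'
python3 - <<'E'
from h import *
import cv2
rel([0.5887,-0.2115,0.104],108)
p=env.camera_params('wrist');im=env.read_camera('wrist');cv2.imwrite('pics/w1.png',im[:,:,::-1])
print(p);print(proj(p,[.5763,-.1735,.127]))
E
```

```text
t: 2.1
eef_pos: [0.5882, -0.2129, 0.1991]
ee_rot: [-179.9, 0.1, 107.7]
contact_force: [-1.3, 1.7, -1.4]
grip_width: -0.0001
gripper_force: 0.0
t 2.1 [ 0.5882 -0.2129  0.1991] [-1.7990e+02  8.0000e-02  1.0769e+02] F [-1.3  1.7 -1.4]
rot [-0.002  0.001 -0.005] cm [0.13 0.11 9.51]
{'vertical_fov': 68.1966283508069, 'cx': 315.4487363221302, 'cy': 196.7896749773921, 'eye': array([ 0.56844868, -0.149476  ,  0.34171351]), 'orientation': array([1.64750923e+02, 2.40114463e-02, 1.77084073e+01])}
(np.float64(315.8105250929842), np.float64(152.45100321064092))
```

View pics/w1.png

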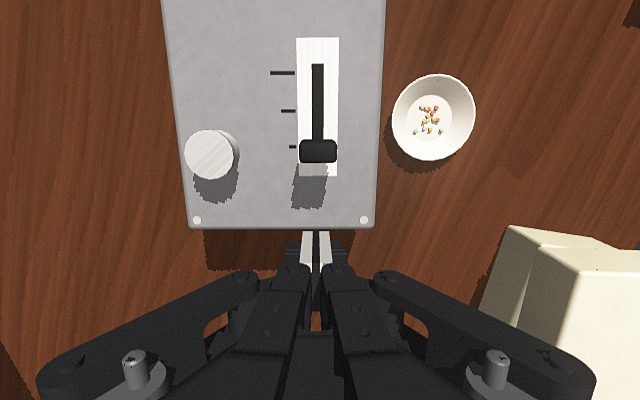

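The wrist view confirms it: the knob is at (318,150) against a predicted (316,152), and the fingertips at (316,235) line up behind it. I'll descend and push.

```bash
python3 -m crank '[[0,0,0,0,0.1,5,-1],[0,0,0,0,0.1,9.3,-1],[0,0,0,0,0.1,9.3,-1],[0,0,0,1,0.1,9.3,-1],[0,0,0,2,0.1,9.3,-1],[0,0,0,2.5,0.1,9.3,-1],[0,0,0,3,0.1,9.3,-1],[0,0,0,3,0.1,9.3,-1]]'
```

```text
t: 3.15
eef_pos: [0.5823, -0.1821, 0.109]
ee_rot: [179.7, 0.3, 108.0]
contact_force: [2.3, -4.6, 2.7]
grip_width: 0.0003
gripper_force: 2.4
```

```bash
python3 -m crank '[[0,0,0,0.7,0,0,-1],[0,0,0,1.4,0,0,-1],[0,0,0,2.1,0,0,-1],[0,0,0,2.8,0,0,-1],[0,0,0,3.4,0,0,-1],[0,0,0,4.0,0,0,-1],[0,0,0,4.0,0,0,-1]]'
python3 - <<'E'
from h import *
import cv2
p=env.camera_params('wrist');im=env.read_camera('wrist');cv2.imwrite('pics/w2.png',im[:,:,::-1])
for d in(.03,.06):print(proj(p,[.5763-.309*d,-.1735+.951*d,.127]))
rel([0.5763,-.1735,.108],108)
E
```

```text
t: 4.03
eef_pos: [0.5674, -0.1406, 0.1064]
ee_rot: [-179.9, -0.1, 108.1]
contact_force: [-0.1, -0.6, -1.0]
grip_width: -0.0001
gripper_force: 0.0
(np.float64(310.8689613230923), np.float64(274.404913110364))
(np.float64(310.7166532090304), np.float64(212.4797175071241))
t 4.075 [ 0.5676 -0.1412  0.1066] [-1.7996e+02 -9.0000e-02  1.0806e+02] F [-0.2 -0.4  0.5]
rot [-0.001 -0.002  0.001] cm [-3.34 -0.17 -0.15]
```

View pics/w2.png

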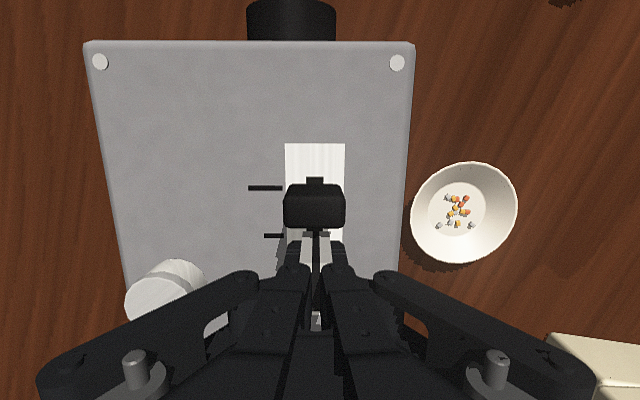

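The knob is now at about (314,203), close to the predicted full-open position (311,212), and there is no force on the tool, so it has snapped forward. I'll push on until it meets the stop to be sure.

```bash
python3 -m crank '[[0,0,0,0.6,0.1,0,-1],[0,0,0,1.0,0.1,0,-1],[0,0,0,1.2,0.1,0,-1],[0,0,0,1.2,0.1,0,-1]]'
```

```text
t: 4.58
eef_pos: [0.5663, -0.1336, 0.1069]
ee_rot: [179.9, 0.3, 107.9]
contact_force: [3.1, -6.6, -6.1]
grip_width: -0.0001
gripper_force: 3.6
```

```bash
python3 -m crank '[[0,0,0,0,0,0,-1],[0,0,0,-2,0,0,-1],[0,0,0,-2,0,-3,-1],[0,0,0,-2,0,-9,-1],[0,0,0,-2,0,-9,-1],[0,0,0,-2,0,-9,-1]]'
python3 - <<'E'
from h import *
import cv2
p=env.camera_params('wrist');im=env.read_camera('wrist');cv2.imwrite('pics/w3.png',im[:,:,::-1])
for d in(.05,.06):print(proj(p,[.5763-.309*d,-.1735+.951*d,.127]))
rel([0.573,.1345,.15],108)
E
```

```text
t: 5.32
eef_pos: [0.5712, -0.1499, 0.1967]
ee_rot: [-180.0, -0.0, 108.0]
contact_force: [-0.7, 0.7, 0.2]
grip_width: -0.0001
gripper_force: 0.0
(np.float64(311.4141139583648), np.float64(174.03122758069384))
(np.float64(311.3626774114967), np.float64(160.36284366161976))
t 5.375 [ 0.5707 -0.1496  0.1959] [-1.7991e+02 -8.0000e-02  1.0799e+02] F [ 0.2  0.3 -0.8]
rot [-0.002 -0.001 -0.   ] cm [26.94  9.    4.61]
```

View pics/w3.png

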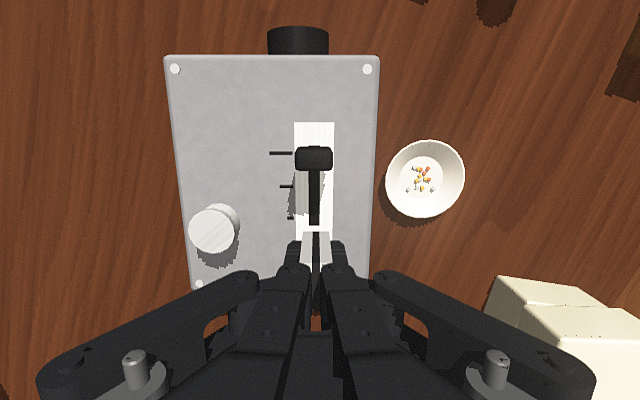

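The knob is at (314,158), level with the long tick (predicted 311,160), so the lever is fully open. On to the switch box, stopping short for a look.

```bash
python3 -m crank '[[0,0,0,22,9,0,-1],[0,0,0,22,9,0,-1],[0,0,0,22,9,0,-1],[0,0,0,22,9,0,-1],[0,0,0,22,9,0,-1],[0,0,0,22,9,0,-1]]'
python3 - <<'E'
from h import *
import cv2
p=env.camera_params('wrist');im=env.read_camera('wrist');cv2.imwrite('pics/w4.png',im[:,:,::-1])
print(proj(p,[.5737,.1345,.06]));print({k:np.array(v).tolist() for k,v in p.items()})
rel([0.573,.1345,.10],108)
E
```

```text
t: 6.12
eef_pos: [0.5883, 0.0866, 0.1955]
ee_rot: [-179.8, 0.0, 108.0]
contact_force: [-0.5, -0.3, -0.6]
grip_width: 0.0002
gripper_force: 0.0
(np.float64(316.1855209882158), np.float64(134.73389668762795))
{'vertical_fov': 68.1966283508069, 'cx': 315.4487363221302, 'cy': 196.7896749773921, 'eye': [0.5684486098110468, 0.1498248030640508, 0.3381839042613625], 'orientation': [164.80451591114004, 0.08644054358734275, 17.99398364118803]}
t 6.175 [0.5885 0.0856 0.1959] [-1.7987e+02  3.0000e-02  1.0788e+02] F [ 0.1  0.2 -0.5]
rot [-0.002  0.001 -0.002] cm [5.13 0.04 9.59]
```

View pics/w4.png

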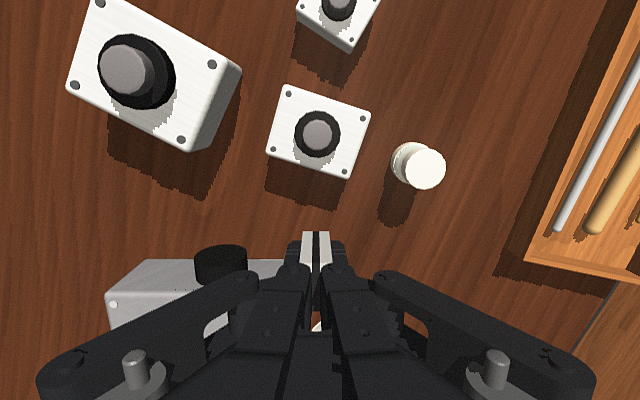

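The middle button is at (317,134), as predicted (316,135). I'll descend to just above it and press in steps.

```bash
python3 -m crank '[[0,0,0,5.1,0,0,-1],[0,0,0,5.1,0,5,-1],[0,0,0,5.1,0,10,-1],[0,0,0,5.1,0,12,-1],[0,0,0,5.1,0,12.6,-1],[0,0,0,5.1,0,13.2,-1],[0,0,0,5.1,0,13.2,-1]]'
```

```text
t: 7.05
eef_pos: [0.574, 0.1347, 0.0657]
ee_rot: [179.9, 0.0, 107.9]
contact_force: [-0.3, -2.0, 1.2]
grip_width: 0.0002
gripper_force: 1.1
```

```bash
python3 -m crank '[[0,0,0,0,0,0.3,-1],[0,0,0,0,0,0.5,-1],[0,0,0,0,0,0.5,-1]]';python3 -m crank '[[0,0,0,0,0,0.3,-1],[0,0,0,0,0,0.5,-1],[0,0,0,0,0,0.5,-1]]'
```

```text
t: 7.42
eef_pos: [0.5743, 0.1352, 0.0611]
ee_rot: [179.9, 0.0, 108.0]
contact_force: [-0.6, -3.2, 8.4]
grip_width: 0.0001
gripper_force: 4.0
t: 7.8
eef_pos: [0.5745, 0.1352, 0.0605]
ee_rot: [179.9, -0.1, 107.9]
contact_force: [-11.9, -4.3, 39.7]
grip_width: 0.0003
gripper_force: 19.6
```

```bash
python3 -m crank '[[0,0,0,0,0,-0.5,-1],[0,0,0,0,0,-2,-1],[0,0,0,0,0,-7,-1],[0,0,0,-5,0,-13,-1],[0,0,0,-5,0,-13,-1],[0,0,0,-5,0,-13,-1],[0,0,0,-5,0,-13,-1]]'
python3 - <<'E'
from h import *
import cv2
a=env.read_camera('scene')[140:320,200:380,::-1];b=env.read_camera('wrist')[60:240,220:460,::-1]
cv2.imwrite('pics/f.png',np.hstack([cv2.resize(a,(400,400),interpolation=3),cv2.resize(b,(400,300),interpolation=3)[:300].copy() if 0 else cv2.copyMakeBorder(cv2.resize(b,(400,300)),0,100,0,0,0)]))
E
```

```text
t: 8.68
eef_pos: [0.5872, 0.09, 0.1829]
ee_rot: [-179.8, -0.1, 108.1]
contact_force: [-0.3, -0.2, -0.5]
grip_width: -0.0005
gripper_force: 0.0
```

View pics/f.png

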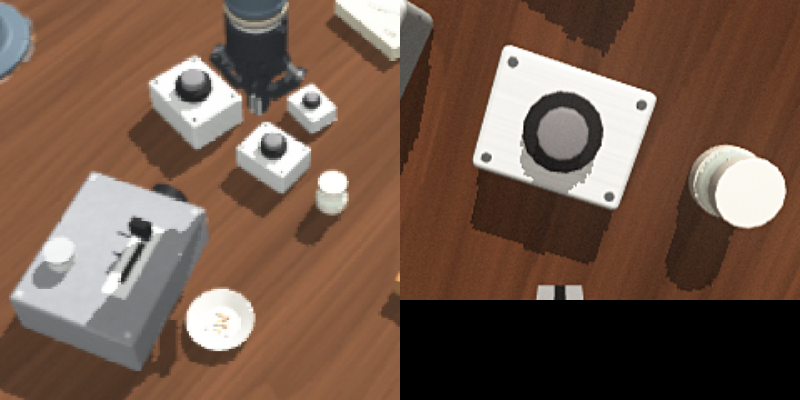

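The lever is at the far end of its slot (left panel, 140,228), the button is back out, and the jar, dish and tin haven't moved. Handing in.

```bash
python3 -c "
from plant import env
print(env.finish_job())"
```

```text
the job is handed in; nothing more can be done
None
```

I pushed the gate lever through the first detent to its end stop, where it stayed, then pressed the middle-sized switch box's button fully in and let it spring back. The job was handed in at about 9 s, with no verdict returned.

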